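Lock the hidden mould slide with its pin, found by feel

TASK

Draw the red-handled locking pin out of its grey rack by its bare shaft, lay it down on the open wooden-saddled rest and let go, then take it again by the red handle. Reach its tip through the slot of the green slide station, feel gently along the hidden slide bar inside with it for the locking hole, and push the pin fully home, its collar up against the station's front. Leave it there, and leave the wax tree, the white powder bottle and the white mould where they stand.

Things in the scene. Friction and masses are not known exactly. Their poses are not given: they have to be found in the camera images.
- pin_middle (a point): Locking pin, 170 mm long, about 140 g: point on its axis half-way along; x runs along the pin to the tip. From the tip: 90 mm round steel shaft, 12 mm diameter (last 8 mm taper to a 5 mm flat end), collar 26 mm diameter, 4 mm thick, red handle 20 x 20 x 76 mm. At the start it lies level, the handle inside the rack's sleeve, only collar and shaft outside.
- pin_tip (a point): End of the pin's tip, on its axis, 85 mm from the middle.
- pin_shaft (a point): On the pin's axis, middle of the bare shaft, 45 mm behind the tip.
- pin_grip (a point): On the pin's axis, middle of the red handle, 132 mm behind the tip.
- rack_mouth (a point): Fixed grey rack: centre of its sleeve's mouth, 52.5 mm above the bench; x points level out of the mouth, the way the pin is drawn. The sleeve is closed above and behind, 26 mm wide, 25 mm high, 80 mm deep; the rack is 70 mm wide and 73 mm high. Draw the pin out at least 85 mm along x before lifting it.
- rest_middle (a point): Fixed open rest: where the pin's middle lies when laid in it, on the pin's axis, 55 mm above the bench; x is the way the tip points. Two wooden saddles with upward flared notches, 10 mm thick, 48 mm wide: one carries the shaft, 6 mm ahead (+x) of this point, the other the handle, 78 mm behind it. Shaft and handle stay free for fingers beyond and between the saddles.
- slot (a point): Fixed green slide station: centre of the slot in the plane of its front, 55 mm above the bench. x points level into the station, square to the front, y along the slot, z up. Slot 68 mm wide along y, 16 mm high, in a 6 mm plate. Station 176 mm wide (foot plate 220), 112 mm deep, 96 mm high; a teal mould on it ends at 124 mm. Pin fully home: collar on the front, tip 90 mm behind it.
- wax_tree: Bystander: small wax tree, 100 x 100 x 150 mm, loose; origin at the centre of its underside.
- talc: Bystander: white powder bottle with a blue cap, 60 x 60 x 144 mm, loose; origin at the centre of its underside.
- mould_white: Bystander: white rubber mould, 56 x 82 x 28 mm, loose; origin at the centre of its underside.
- rest_front_saddle (a point): Floor of the shaft saddle's notch, 49 mm above the bench; the handle saddle's floor is 45 mm up. The notches are 13 and 21 mm wide at the floor and flare to about 33 and 41 mm at their tops, 16 mm above the floors.
- bar_face (a point): Inside the station, 55 mm straight behind the slot's middle, on the flat face of the fixed slide bar, square to x, out of sight. The bar has one hole, 16 mm wide along y, 20 mm high, centred at slot height, straight through its 40 mm. The hole's middle lies anywhere within 20 mm to either side of this point along y: this point is not the hole, which must be felt for.

How it is judged:
On the way, in this order (a step that is already met when the one before it is completed fails the run):
1. the pin lies in the rest, let go (horizontal distance between pin_middle and rest_middle below 0.03 m and z of pin_middle in the frame of rest_middle between -0.012 and 0.012 m and contact force between the fingers and locking_pin below 0.1 N), for 0.2 s.
2. the pin's tip is in the locking hole, 70 mm or more behind the station's front (x of pin_tip in the frame of slot above 0.07 m and y of pin_tip in the frame of slot between -0.034 and 0.034 m and z of pin_tip in the frame of slot between -0.012 and 0.012 m), for 0.1 s.
At the end, for the whole second after the job is handed in: the pin is through the slot and in the locking hole, home to within 5 mm (tip at least 85 mm behind the station's front, within 12 mm of slot height), at rest (x of pin_tip in the frame of slot above 0.085 m and y of pin_tip in the frame of slot between -0.034 and 0.034 m and z of pin_tip in the frame of slot between -0.012 and 0.012 m and linear speed of locking_pin below 0.01 m/s); the robot touches nothing.
It fails at once if the wax tree moved more than 25 mm (distance of wax_tree from where it was at the start of the episode above 0.025 m).
It fails at once if the powder bottle moved more than 25 mm (distance of talc from where it was at the start of the episode above 0.025 m).
It fails at once if the white mould moved more than 25 mm (distance of mould_white from where it was at the start of the episode above 0.025 m).
It fails at once if the pin pressed against the slide bar or station with more than 40 N (contact force between locking_pin and slide_bar above 40 N or contact force between locking_pin and slide_station above 40 N).
It also fails if it takes over 72 s, if anything falls off the work surface, if the arm or the gripper's body presses on something with over 40 N, if the wrist force passes 120 N, or if a joint passes its speed limit or range.

ROBOT

A 6-joint arm with a two-finger parallel gripper is mounted at the origin on a cart in front of the work surface, level with it; the furniture and walls round the work are solid. World frame = base frame: x ahead of the robot, y to its left, z up, the work surface at z = 0. Lengths are in m, angles in rad, forces in N, time in s.
With the tool pointing down it reaches from about 0.35 to 0.775 m from the base axis. Payload 7.3 kg.
Tool frame: the origin (TCP) lies at the very end of the fingers, on their centre line; the grasp point (between the pads) lies 19 mm behind it (pinch_z is the distance from the TCP to the grasp point, in m); z points along the fingers, y is the line along which they close (so a half turn about z gives the same grasp; the last joint's range is limited). The gripper opens to 92 mm and grips with 3 to 60 N. Pads are 19 mm wide; open, the fingers measure 130 mm over their backs; the gripper's body (75 mm by 190 mm) begins 47 mm behind the grasp point.
Start: joints at [-1.434, 0.342, 1.524, -0, 1.275, -0.146], TCP at [0.147, -0.504, 0.227] pointing down, gripper open.
Joint ranges: [-2.53, 2.53], [-0.77, 2.02], [0.04, 2.7], [-1, 4.14], [0.28, 2.66], [-3.11, 3.11]. Speed limits (rad/s): [2.57, 2.57, 3.14, 3.14, 3.14, 3.14].

INTERFACE

Orientations are given as [roll, pitch, yaw] about the fixed x, y, z axes, in that order (R = Rz(yaw) Ry(pitch) Rx(roll)).
In Python, from cell import * gives the robot as it stands.
- The arm moves only by the tool arm_command, never from a script. Its arguments are lists of equal length, an entry for each row: "fingers": the gripper command: -1 is fully open, 1 is shut, values between are in proportion; "travel": the shift along the tool's x, y, z in m, a list of three; "dr": the turn, a rotation vector about the tool's x, y, z in degrees, a list of three. In form: {"fingers": [fingers, ...], "travel": [[x, y, z], ...], "dr": [[wx, wy, wz], ...]}. A call has 1 to 8 rows; each row is the pose to reach, as a shift and turn from the pose commanded when the call began, along the tool's axes at that moment; what a row does not reach only later rows make up. A row lasts 1/12 s, in which the tool goes at most 41.7 mm and 7.16 degrees, less where a joint would pass 70% of its speed; a pose out of reach is approached as far as the arm can. A call with a gripper value outside its range is refused whole. The fingers move at their own pace and stop on an object; "squeeze" is the grip in N (left out, the last holds). Time passes only in rows, so rows that repeat a pose let the fingers close. It gives the time, the measured TCP pose, the force, the opening and the grip force at its end, in the units of the state.
- observe(): the state, without advancing time (a new reading comes with each control period).
- read_camera(name): name is "scene" or "side" or "wrist"; returns a dict with "color" (400x640x3 uint8, blue, green, red), "z_map" (400x640 float32, m along the optical axis (not along the pixel's ray), 0 where there is no reading), "fx", "fy", "cx", "cy" (pixels), "k1" (the pictures are not rectified: a ray, as slopes to the right and down, at radius r is drawn at 1 + k1 r^2 times it, then the intrinsics apply), "R" (3x3) and "t" (3): a world point X has camera coordinates R X + t. Camera axes: x right, y down, z forward; pixel columns grow to the right and rows downward; lengths in m; the calibration is good to about 2 mm. A picture is of the moment at which its call begins.
- hand_in(): hands the job in; it is judged then, once.
The state is a dict: "time": time; "qpos": joint angles; "qvel": joint speeds; "joint_efforts": joint torques, N m; "tool_pos": TCP position; "tool_rot": TCP orientation; "contact_force": force on the tool from outside, world axes, zero at the start; "torque": the same for the moment, N m; "opening": finger opening in m; "grip_force": force on a finger pad.
Only numpy, scipy, OpenCV 4.12 (cv2) and the standard library are available. Lean on these libraries where they do the work, as an engineer would, in place of code of your own. Each camera call takes 0.05 s, during which the arm holds its last target. There are 200 camera calls.

## Working session

There is one attempt and no reset: what is moved stays moved. The work goes in short steps, Python scripts to look and compute and a tool call to move; the robot and the scene stay as the last step left them, time stands still between calls to the robot, and variables do not carry over. Pictures are saved under pics/ and viewed, at most 13 in all, crops included, and the job is handed in when it is done.

Besides the shell and the picture viewer there is one more tool, called after "Call:" by a JSON object that holds its "api" and its "payload". arm_command: Moves the arm, as the interface text tells. Its arguments: {"type":"object","properties":{"fingers":{"type":"array","items":{"type":"number"}},"travel":{"type":"array","items":{"type":"array","items":{"type":"number"}}},"dr":{"type":"array","items":{"type":"array","items":{"type":"number"}}},"squeeze":{"type":"number"}},"required":["fingers","travel","dr"]}

```bash
ls; mkdir -p pics; python3 - <<'E'
from cell import *
import cv2,numpy as np
s=observe();print({k:np.round(v,3).tolist() for k,v in s.items()})
for n in("scene","side"):
    c=read_camera(n);cv2.imwrite(f"pics/{n}0.png",c["color"]);np.savez(f"{n}0.npz",**c)
    print(n,c["fx"],c["cx"],c["cy"],c["k1"],(-c["R"].T@c["t"]).round(3),c["R"].round(3).tolist())
E
```

```text
pics
{'time': 0.0, 'qpos': [-1.434, 0.343, 1.525, -0.0, 1.275, -0.146], 'qvel': [0.001, 0.0, 0.0, 0.0, 0.0, 0.0], 'joint_efforts': [0.0, -43.124, -24.421, 0.072, 0.056, -0.0], 'tool_pos': [0.146, -0.504, 0.226], 'tool_rot': [-3.14, -0.0, 0.283], 'contact_force': [-0.686, -0.442, 0.215], 'torque': [0.034, 0.029, -0.033], 'grip_force': 0.0, 'opening': 0.091}
scene 462.84823979295084 314.4067552293077 202.36600249015635 -0.0891590232300426 [-0.095  0.867  0.817] [[-0.799, -0.602, 0.006], [-0.332, 0.432, -0.839], [0.502, -0.672, -0.545]]
side 473.1845170566634 312.96826441266444 202.95712371597025 0.02239173742475928 [ 0.607 -1.237  0.87 ] [[1.0, 0.002, -0.023], [-0.018, -0.553, -0.833], [-0.015, 0.833, -0.553]]
```

View pics/scene0.png

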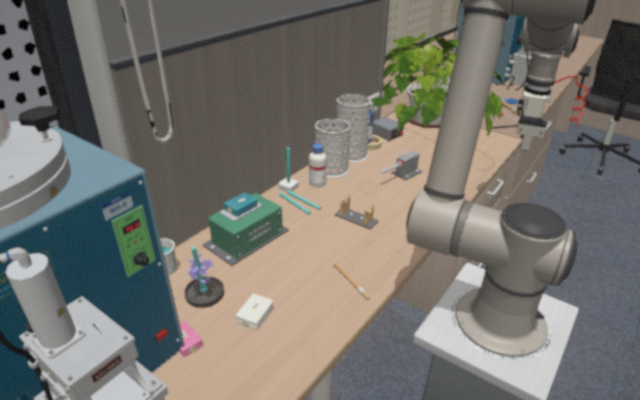

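View pics/side0.png

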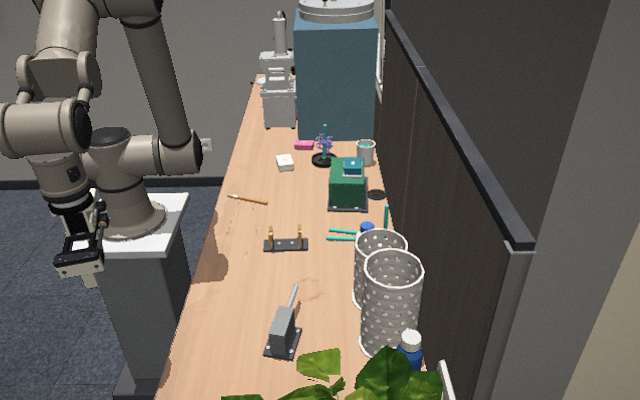

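Scene view: rack at about (405,165) with the pin shaft at (388,170), rest at (357,213), station at (245,228), talc at (317,165), wax tree at (203,280), white mould at (254,310). In the side view the rack is at (283,335), shaft tip at (295,288), rest at (286,240), station at (348,185).

```bash
cat > h.py <<'E'
import numpy as np,cv2
def rays(c,uv):
    uv=np.asarray(uv,float).reshape(-1,2)
    d=np.stack([(uv[:,0]-c["cx"])/c["fx"],(uv[:,1]-c["cy"])/c["fy"]],1);p=d.copy()
    for _ in range(10): p=d/(1+c["k1"]*(p**2).sum(1,keepdims=True))
    return np.c_[p,np.ones(len(p))]
def cam(c): return -c["R"].T@c["t"]
def plane(c,uv,z):
    r=rays(c,uv)@c["R"]; o=cam(c); return o+r*((z-o[2])/r[:,2])[:,None]
def cloud(c):
    h,w=c["z_map"].shape
    v,u=np.mgrid[:h,:w]; r=rays(c,np.c_[u.ravel(),v.ravel()])
    P=((r*c["z_map"].reshape(-1,1)-c["t"])@c["R"]).reshape(h,w,3); P[c["z_map"]<=0]=np.nan; return P
def load(n): return dict(np.load(n))
E
python3 - <<'E'
from h import *
for n in("scene","side"):
    c=load(f"{n}0.npz");P=cloud(c);np.save(n+"P.npy",P)
    pts=dict(scene=dict(rack=(408,158),shaft=(390,170),rest1=(345,207),rest2=(370,212),station=(240,208),talc=(317,150),tree=(203,290),mould=(254,305),bench=(320,260)),
      side=dict(rack=(283,322),shaft=(294,295),rest1=(271,235),rest2=(299,232),station=(352,165),tree=(323,160),mould=(285,160),bench=(310,270)))[n]
    print(n,{k:P[v,u].round(3).tolist() for k,(u,v) in pts.items()})
# heightmaps: everything above 15mm in workspace from both
P=np.concatenate([np.load(n+"P.npy").reshape(-1,3) for n in("scene","side")])
P=P[np.isfinite(P).all(1)]
b=(P[:,0]>.2)&(P[:,0]<.95)&(P[:,1]>-.65)&(P[:,1]<.65)&(P[:,2]<.3)&(P[:,2]>-.02);P=P[b]
S=800
im=np.zeros((S*75//100*1,S*130//100*1//1,3),np.uint8)
im=np.zeros((525,910),np.float32)
i=((.95-P[:,0])*700).astype(int).clip(0,524);j=((.65-P[:,1])*700).astype(int).clip(0,909)
np.maximum.at(im,(i,j),P[:,2]+.02)
g=cv2.applyColorMap((im/.17*255).clip(0,255).astype(np.uint8),cv2.COLORMAP_JET);g[im==0]=0
for k in range(0,14):
    cv2.line(g,(k*70,0),(k*70,524),(90,90,90),1);cv2.putText(g,f"{.65-.1*k:.2f}",(k*70,520),0,.4,(255,255,255))
for k in range(0,8): cv2.line(g,(0,k*70),(909,k*70),(90,90,90),1);cv2.putText(g,f"{.95-.1*k:.2f}",(0,k*70+10),0,.4,(255,255,255))
cv2.imwrite("pics/top.png",cv2.resize(g,(800,462)))
E
```

```text
scene {'rack': [0.505, -0.482, 0.07], 'shaft': [0.533, -0.408, 0.045], 'rest1': [0.539, -0.139, 0.031], 'rest2': [0.456, -0.149, 0.042], 'station': [0.688, 0.155, 0.123], 'talc': [0.714, -0.228, 0.137], 'tree': [0.619, 0.366, 0.02], 'mould': [0.479, 0.332, 0.029], 'bench': [0.472, 0.081, 0.001]}
side {'rack': [0.521, -0.509, 0.073], 'shaft': [0.541, -0.406, 0.053], 'rest1': [0.466, -0.161, 0.049], 'rest2': [0.547, -0.162, 0.059], 'station': [0.714, 0.109, 0.122], 'tree': [0.622, 0.352, 0.011], 'mould': [0.48, 0.323, 0.03], 'bench': [0.577, -0.256, -0.001]}
```

View pics/top.png

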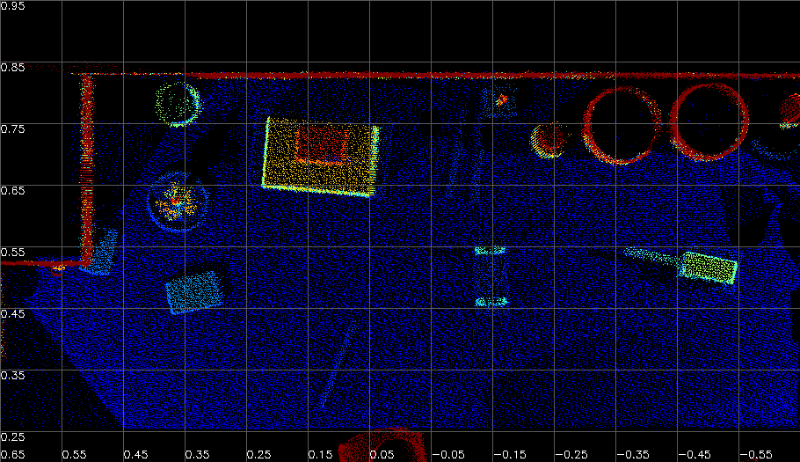

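The height map shows the station front facing the robot (x≈0.64, y 0.05..0.22), the rack pointing along about +y, and the rest lying along x with saddles at x≈0.46 and 0.545. Next step is precise fits.

```bash
python3 - <<'E'
from h import *
Ps={n:np.load(n+"P.npy") for n in("scene","side")}
def sel(P,lo,hi):
    Q=P.reshape(-1,3);Q=Q[np.isfinite(Q).all(1)];return Q[((Q>lo)&(Q<hi)).all(1)]
def rect(Q): 
    r=cv2.minAreaRect((Q[:,:2]*1000).astype(np.float32));return np.round(r[0],1),np.round(r[1],1),round(r[2],1)
for n,P in Ps.items():
    print(n)
    Q=sel(P,(.44,-.6,.066),(.62,-.42,.08));print("rack top",len(Q),rect(Q),np.median(Q[:,2]))
    Q=sel(P,(.48,-.437,.03),(.6,-.3,.07));print("shaft",len(Q))
    if len(Q)>10:
        l=cv2.fitLine(Q.astype(np.float32),cv2.DIST_HUBER,0,.01,.01).ravel();print(l.round(4),Q[:,1].max(),np.percentile(Q[:,2],[50,90]).round(4))
        t=(Q-l[3:])@l[:3];print(t.min(),t.max())
    for nm,a,b in(("near",.43,.5),("far",.5,.58)):
        Q=sel(P,(a,-.2,.04),(b,-.08,.09));print("saddle",nm,len(Q),rect(Q),Q[:,2].max())
    Q=sel(P,(.6,.0,.0865),(.8,.26,.101));print("station top",len(Q),rect(Q),np.median(Q[:,2]))
    Q=sel(P,(.6,.06,.03),(.67,.21,.085));
    if len(Q)>50:
        l=cv2.fitLine(Q[:,:2].astype(np.float32),cv2.DIST_HUBER,0,.01,.01).ravel();print("front",len(Q),l.round(4))
        n_=np.array([-l[1],l[0]]);d=(Q[:,:2]-l[2:])@n_;print(d.std())
    Q=sel(P,(.55,-.05,.003),(.85,.3,.02));print("foot",len(Q),rect(Q),np.median(Q[:,2]))
for n,u,v,s in(("scene",390,185,6),("side",285,285,5)):
    pass
c=cv2.imread("pics/scene0.png");d=cv2.imread("pics/side0.png")
A=cv2.resize(c[140:230,330:430],(400,360),interpolation=cv2.INTER_CUBIC);B=cv2.resize(d[215:305,255:330],(300,360),interpolation=cv2.INTER_CUBIC)
C=np.hstack([A,B]);cv2.imwrite("pics/crop1.png",C)
E
```

```text
scene
rack top 129 (array([ 513.1, -500.1]), array([87. , 40.4]), 80.2) 0.07053786941476747
shaft 60
[ 0.2161  0.9764 -0.007   0.5329 -0.3995  0.0536] -0.36396291668566005 [0.0538 0.0582]
-0.037664529882049866 0.03623451203341729
saddle near 63 (array([ 459. , -147.6]), array([47.3, 12.7]), 89.8) 0.06055808642473772
saddle far 74 (array([ 543.4, -144.7]), array([12.8, 45.3]), 2.8) 0.06306889289649092
station top 1218 (array([694.4, 130. ]), array([182.6, 116.8]), 84.9) 0.09416133698943394
front 631 [0.0868 0.9962 0.641  0.1378]
0.0017351182677842792
foot 892 (array([697.6, 125.7]), array([345. , 265.7]), 88.8) 0.007831120683059863
side
rack top 490 (array([ 515.4, -504. ]), array([86.3, 36.8]), 78.3) 0.07128672149642656
shaft 100
[ 0.2098  0.9777 -0.0104  0.5375 -0.405   0.0556] -0.36947151166381603 [0.0559 0.0577]
-0.0320984342377646 0.036730005304800604
saddle near 58 (array([ 460.8, -148.7]), array([ 9.5, 49.8]), 3.5) 0.06509555531648467
saddle far 57 (array([ 544.6, -149. ]), array([ 9.1, 44.3]), 1.5) 0.06615395685702798
station top 655 (array([695.9, 125.9]), array([182. , 111.6]), 85.3) 0.09670206222973128
foot 990 (array([691.1, 124.6]), array([280.9, 349.2]), 0.0) 0.005722774469084554
```

View pics/crop1.png

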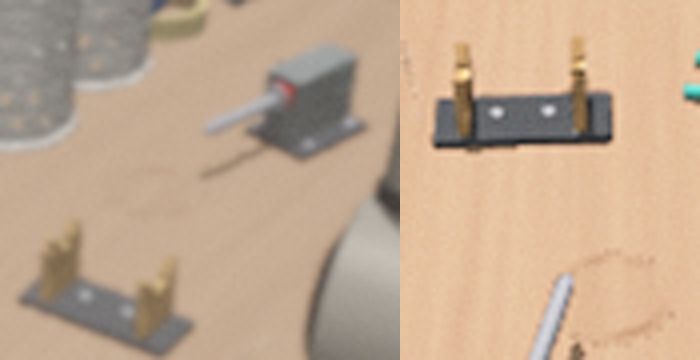

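The crop shows both saddles of the rest and the pin's shaft sticking out of the rack toward the rest. Far saddle seems slightly taller, which suggests the tip should point to +x; the wrist camera will check that.

```bash
cat >> h.py <<'E'
from scipy.spatial.transform import Rotation as Ro
def go(x,y,z,yawdeg):
    from cell import observe
    s=observe();R0=Ro.from_euler("xyz",s["tool_rot"]);R1=Ro.from_euler("xyz",[180,0,yawdeg],degrees=True)
    print("t",round(s["time"],2),"pos",np.round(s["tool_pos"],4),"rpy",np.degrees(s["tool_rot"]).round(2),"F",np.round(s["contact_force"],1),"open",round(s["opening"],4),"q",np.round(s["qpos"],2))
    print("travel",(R0.inv().apply(np.array([x,y,z])-s["tool_pos"])).round(4),"dr",np.degrees((R0.inv()*R1).as_rotvec()).round(2))
E
python3 -c "
from h import *
go(.500,-.412,.22,78)"
```

```text
t 0.1 pos [ 0.1465 -0.5038  0.2261] rpy [-1.7992e+02 -1.0000e-02  1.6200e+01] F [-0.6 -0.1 -0.2] open 0.0916 q [-1.43  0.34  1.52 -0.    1.28 -0.15]
travel [0.3651 0.0105 0.0062] dr [-6.00e-02 -5.00e-02 -6.18e+01]
```

Call:
{"api": "arm_command", "payload": {"fingers": [-1, -1, -1, -1, -1, -1, -1, -1], "travel": [[0.04, 0.001, 0.001], [0.08, 0.002, 0.001], [0.12, 0.004, 0.002], [0.16, 0.005, 0.003], [0.2, 0.006, 0.003], [0.24, 0.007, 0.004], [0.28, 0.008, 0.005], [0.32, 0.009, 0.006]], "dr": [[0, 0, -7], [0, 0, -14], [0, 0, -21], [0, 0, -28], [0, 0, -35], [0, 0, -42], [0, 0, -49], [0, 0, -56]]}}

```text
time: 0.77
tool_pos: [0.458, -0.4224, 0.2203]
tool_rot: [-3.141, -0.0, 1.266]
contact_force: [0.3, -1.1, 0.2]
opening: 0.0917
grip_force: 0.0
```

```bash
python3 -c "
from h import *
go(.5335,-.412,.20,78)"
```

```text
t 0.77 pos [ 0.458  -0.4224  0.2203] rpy [-1.7996e+02 -2.0000e-02  7.2550e+01] F [ 0.3 -1.1  0.2] open 0.0917 q [-0.87  0.53  1.24 -0.    1.37 -0.56]
travel [0.0326 0.0689 0.0203] dr [-0.04 -0.02 -5.45]
```

Call:
{"api": "arm_command", "payload": {"fingers": [-1, -1, -1, -1], "travel": [[0.033, 0.069, 0.02], [0.033, 0.069, 0.02], [0.033, 0.069, 0.02], [0.033, 0.069, 0.02]], "dr": [[0, 0, -5.5], [0, 0, -5.5], [0, 0, -5.5], [0, 0, -5.5]]}}

```text
time: 1.1
tool_pos: [0.5333, -0.4116, 0.1982]
tool_rot: [-3.138, -0.002, 1.359]
contact_force: [0.2, -0.4, -0.5]
opening: 0.0922
grip_force: 0.0
```

```bash
python3 - <<'E'
from h import *
from cell import *
c=read_camera("wrist");np.savez("w1.npz",**c);cv2.imwrite("pics/w1.png",c["color"])
print(cam(c),c["R"].round(3).tolist(),c["fx"])
go(.5335,-.412,.20,78)
P=cloud(c).reshape(-1,3);P=P[np.isfinite(P).all(1)]
Q=P[(P[:,2]>.03)&(P[:,2]<.066)&(P[:,1]>-.437)&(P[:,1]<-.3)&(abs(P[:,0]-.535)<.04)]
print(len(Q))
if len(Q)>20:
    l=cv2.fitLine(Q.astype(np.float32),cv2.DIST_HUBER,0,.01,.01).ravel();print(l.round(4),Q[:,1].max(),np.percentile(Q[:,2],[50,90,98]).round(4))
E
```

```text
[ 0.54708911 -0.34566099  0.35712942] [[0.978, -0.21, -0.003], [-0.203, -0.947, 0.25], [-0.055, -0.243, -0.968]] 285.46725522770237
t 1.15 pos [ 0.5321 -0.4126  0.1994] rpy [-1.7987e+02 -5.0000e-02  7.7770e+01] F [-0.3  0.1 -0.2] open 0.0915 q [-0.77  0.64  1.1  -0.    1.4  -0.56]
travel [ 0.0008  0.0012 -0.0006] dr [-0.13 -0.05 -0.23]
749
[ 0.2199  0.9755 -0.0053  0.5378 -0.3947  0.0581] -0.364636423588471 [0.0581 0.0596 0.0602]
```

View pics/w1.png

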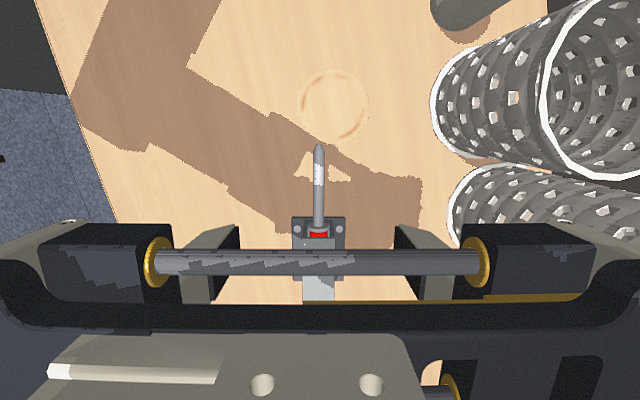

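The wrist view shows the shaft from tip (319,147) to the collar at (319,228) with the red handle just visible. The tool is centred on it, so I'll go down.

Call:
{"api": "arm_command", "payload": {"fingers": [-0.4, -0.4, -0.4, -0.4, -0.4, -0.4, -0.4, -0.4], "travel": [[0.003, 0.001, 0.04], [0.003, 0.001, 0.08], [0.003, 0.001, 0.12], [0.003, 0.001, 0.14], [0.003, 0.001, 0.155], [0.003, 0.001, 0.167], [0.003, 0.001, 0.167], [0.003, 0.001, 0.167]], "dr": [[0, 0, 0], [0, 0, 0], [0, 0, 0], [0, 0, 0], [0, 0, 0], [0, 0, 0], [0, 0, 0], [0, 0, 0]]}}

```text
time: 1.82
tool_pos: [0.5332, -0.4112, 0.0344]
tool_rot: [3.141, 0.0, 1.355]
contact_force: [-0.3, 0.4, -0.4]
opening: 0.0639
grip_force: 0.0
```

Call:
{"api": "arm_command", "payload": {"fingers": [1, 1, 1, 1, 1, 1, 1, 1], "travel": [[0, 0, 0], [0, 0, 0], [0, 0, 0], [0, 0, 0], [0, 0, 0], [0, 0, 0], [0, 0, 0], [0, 0, 0]], "dr": [[0, 0, 0], [0, 0, 0], [0, 0, 0], [0, 0, 0], [0, 0, 0], [0, 0, 0], [0, 0, 0], [0, 0, 0]], "squeeze": 30}}

```text
time: 2.48
tool_pos: [0.5338, -0.4104, 0.0337]
tool_rot: [3.142, 0.0, 1.356]
contact_force: [-0.4, -1.0, 0.3]
opening: 0.0159
grip_force: 0.0
```

```bash
python3 -c "
from h import *
go(.5335,-.412,.032,77.8)"
```

```text
t 2.48 pos [ 0.5338 -0.4104  0.0337] rpy [180.     0.    77.71] F [-0.4 -1.   0.3] open 0.0159 q [-0.77  0.79  1.29 -0.    1.06 -0.55]
travel [-0.0016  0.0001  0.0017] dr [ 0.    0.   -0.09]
```

Call:
{"api": "arm_command", "payload": {"fingers": [1, 1, 1, 1], "travel": [[0, 0, 0], [0, 0, 0], [0, 0, 0], [0, 0, 0]], "dr": [[0, 0, 0], [0, 0, 0], [0, 0, 0], [0, 0, 0]]}}

```text
time: 2.82
tool_pos: [0.5338, -0.4105, 0.0337]
tool_rot: [3.141, 0.0, 1.356]
contact_force: [0.3, 0.4, -0.5]
opening: 0.0106
grip_force: 30.0
```

Call:
{"api": "arm_command", "payload": {"fingers": [1, 1, 1, 1, 1, 1, 1, 1], "travel": [[0.005, 0, 0], [0.015, 0, 0], [0.03, 0, 0], [0.045, 0, 0], [0.06, 0, 0], [0.075, 0, 0], [0.09, 0, 0], [0.1, 0, 0]], "dr": [[0, 0, 0], [0, 0, 0], [0, 0, 0], [0, 0, 0], [0, 0, 0], [0, 0, 0], [0, 0, 0], [0, 0, 0]]}}

```text
time: 3.48
tool_pos: [0.5554, -0.3099, 0.0336]
tool_rot: [-3.141, -0.001, 1.358]
contact_force: [-0.2, 0.3, -1.6]
opening: 0.0105
grip_force: 30.0
```

```bash
python3 - <<'E'
from h import *
from cell import *
go(.5335,-.412,.032,77.8)
c=read_camera("wrist");np.savez("w2.npz",**c);cv2.imwrite("pics/w2.png",c["color"])
E
```

```text
t 3.48 pos [ 0.5554 -0.3099  0.0336] rpy [-1.7996e+02 -5.0000e-02  7.7790e+01] F [-0.2  0.3 -1.6] open 0.0105 q [-0.63  0.74  1.41  0.    0.99 -0.42]
travel [-0.1045  0.0002  0.0015] dr [-0.04 -0.05 -0.01]
```

View pics/w2.png

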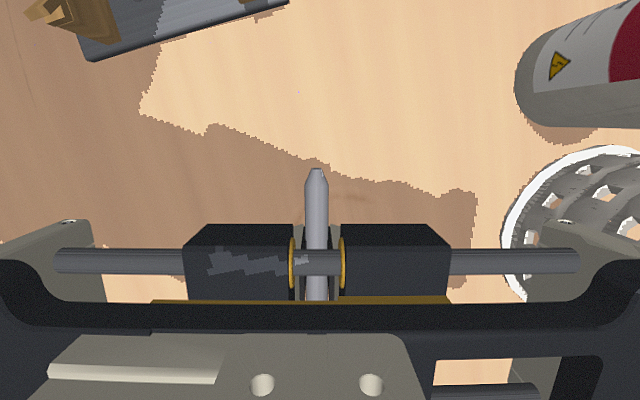

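Pin held, tip at (316,168), out of the rack. Lift now, then look at the rest.

Call:
{"api": "arm_command", "payload": {"fingers": [1, 1, 1, 1, 1, 1, 1, 1], "travel": [[0, 0, -0.015], [0, 0, -0.04], [0, 0, -0.07], [0, 0, -0.1], [0, 0, -0.13], [0, 0, -0.15], [0, 0, -0.16], [0, 0, -0.16]], "dr": [[0, 0, 0], [0, 0, 0], [0, 0, 0], [0, 0, 0], [0, 0, 0], [0, 0, 0], [0, 0, 0], [0, 0, 0]]}}

```text
time: 4.2
tool_pos: [0.5559, -0.3134, 0.1963]
tool_rot: [3.137, 0.002, 1.356]
contact_force: [-0.3, -0.1, -2.2]
opening: 0.0107
grip_force: 30.0
```

```bash
python3 - <<'E'
from h import *
from cell import *
c=load("w2.npz");p=plane(c,(316,168.5),.0527);g=np.array([.5554,-.3099]);print("tip",p,np.linalg.norm(p[0,:2]-g))
c=read_camera("wrist");np.savez("w3.npz",**c);cv2.imwrite("pics/w3.png",c["color"])
d=read_camera("side");np.savez("side3.npz",**d);cv2.imwrite("pics/side3.png",d["color"])
go(.54,-.2,.19,40)
P=cloud(c).reshape(-1,3);P=P[np.isfinite(P).all(1)]
for a,b in((.43,.5),(.5,.58)):
  for zl in(.04,.056,):
    Q=P[(P[:,0]>a)&(P[:,0]<b)&(P[:,1]>-.2)&(P[:,1]<-.1)&(P[:,2]>zl)&(P[:,2]<.08)]
    if len(Q): print(zl,len(Q),cv2.minAreaRect((Q[:,:2]*1000).astype(np.float32)),np.percentile(Q[:,2],[50,80,90,98]).round(4))
C=np.hstack([cv2.resize(c["color"][:230,:330],(462,322)),cv2.resize(d["color"][180:300,250:340],(241,322))]);cv2.imwrite("pics/c3.png",C)
E
```

```text
tip [[ 0.56431273 -0.26418943  0.0527    ]] 0.04657137363103718
t 4.3 pos [ 0.5546 -0.3125  0.1925] rpy [-1.7991e+02 -3.0000e-02  7.7700e+01] F [-1.1 -1.1 -1.6] open 0.0108 q [-0.63  0.58  1.24 -0.    1.33 -0.42]
travel [ 0.1068 -0.0382  0.0026] dr [-0.1 -0.  37.7]
0.04 731 ((460.8355712890625, -148.87655639648438), (11.453436851501465, 48.02983093261719), 2.0470056533813477) [0.0502 0.0586 0.0603 0.0616]
0.056 209 ((460.6612243652344, -148.90875244140625), (10.716264724731445, 48.06039810180664), 2.710655689239502) [0.0596 0.061  0.0615 0.0619]
0.04 600 ((544.6519165039062, -146.5365753173828), (10.729140281677246, 43.67573547363281), 0.8867075443267822) [0.0553 0.0627 0.0645 0.0661]
0.056 280 ((544.5669555664062, -148.2507781982422), (10.38135051727295, 39.49403381347656), 1.088083267211914) [0.0619 0.0646 0.0653 0.0664]
```

View pics/c3.png

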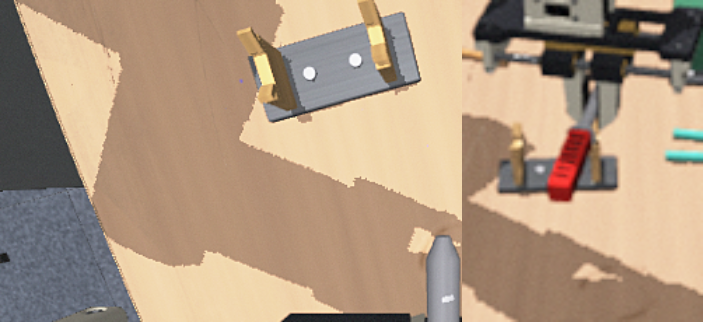

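The view shows the rest from the tip side: both saddles at (265,80) and (377,45) of the crop, pin held in the gripper, handle possibly drooping. Far saddle top 65 mm, near 61 mm, so the tip goes to +x. I'll check the droop.

```bash
python3 - <<'E'
from h import *
c=load("w3.npz");P=cloud(c)
Q=P[170:235,300:332].reshape(-1,3);Q=Q[np.isfinite(Q).all(1)];Q=Q[(Q[:,2]>.15)&(Q[:,2]<.26)]
u=np.array([np.cos(np.radians(77.7)),np.sin(np.radians(77.7))]);g=np.array([.5546,-.3125])
s=(Q[:,:2]-g)@u
for a in range(0,60,8):
    m=(s*1000>=a)&(s*1000<a+8)
    if m.sum()>5: print(a,m.sum(),np.percentile(Q[m,2],[50,90]).round(4))
d=load("side3.npz");P=cloud(d);h=cv2.cvtColor(d["color"],cv2.COLOR_BGR2HSV)
m=((h[...,0]<8)|(h[...,0]>172))&(h[...,1]>150)&(h[...,2]>80);m[:200]=0;m[280:]=0;m[:,:260]=0;m[:,340:]=0
Q=P[m];Q=Q[np.isfinite(Q).all(1)];s=(Q[:,:2]-g)@u
for a in range(-140,-20,10):
    k=(s*1000>=a)&(s*1000<a+10)
    if k.sum()>3: print("handle",a,k.sum(),np.percentile(Q[k,2],[10,50,90]).round(4),Q[k,0].mean().round(4),Q[k,1].mean().round(4))
E
```

```text
8 194 [0.2178 0.222 ]
16 355 [0.2214 0.2226]
24 369 [0.2214 0.2226]
32 397 [0.2216 0.2229]
40 221 [0.2199 0.2214]
handle -130 56 [0.2043 0.2141 0.221 ] 0.5303 -0.4325
handle -120 32 [0.2133 0.2205 0.2219] 0.5347 -0.4265
handle -110 26 [0.2193 0.2209 0.2223] 0.5354 -0.4154
handle -100 27 [0.2165 0.2207 0.2229] 0.5388 -0.4061
handle -90 24 [0.2176 0.2208 0.2226] 0.5408 -0.3961
handle -80 24 [0.2183 0.221  0.2228] 0.5411 -0.3866
handle -70 23 [0.2199 0.2215 0.2226] 0.544 -0.3773
handle -60 23 [0.2152 0.2213 0.2231] 0.5468 -0.3674
```

```bash
python3 -c "
from h import *
go(.577,-.147,.17,1.5)"
```

```text
t 4.3 pos [ 0.5546 -0.3125  0.1925] rpy [-1.7991e+02 -3.0000e-02  7.7700e+01] F [-1.1 -1.1 -1.6] open 0.0108 q [-0.63  0.58  1.24 -0.    1.33 -0.42]
travel [ 0.1664 -0.0133  0.0226] dr [-1.00e-01  3.00e-02  7.62e+01]
```

Call:
{"api": "arm_command", "payload": {"fingers": [1, 1, 1, 1, 1, 1, 1, 1], "travel": [[0.012, -0.001, 0], [0.028, -0.002, 0], [0.044, -0.003, 0], [0.06, -0.005, 0], [0.076, -0.006, 0], [0.092, -0.007, 0], [0.108, -0.009, 0], [0.124, -0.01, 0]], "dr": [[0, 0, 5], [0, 0, 12], [0, 0, 19], [0, 0, 26], [0, 0, 33], [0, 0, 40], [0, 0, 47], [0, 0, 54]]}}

```text
time: 4.97
tool_pos: [0.5707, -0.1883, 0.1911]
tool_rot: [-3.138, 0.003, 0.408]
contact_force: [0.5, 0.9, -1.1]
opening: 0.0111
grip_force: 30.0
```

```bash
python3 -c "
from h import *
go(.577,-.147,.17,1.5)"
```

```text
t 4.97 pos [ 0.5707 -0.1883  0.1911] rpy [-1.7982e+02  1.7000e-01  2.3350e+01] F [ 0.5  0.9 -1.1] open 0.0111 q [-0.45  0.51  1.35 -0.    1.28  0.72]
travel [ 0.0222 -0.0353  0.0212] dr [-0.15  0.2  21.85]
```

Call:
{"api": "arm_command", "payload": {"fingers": [1, 1, 1, 1, 1, 1], "travel": [[0.008, -0.013, 0.008], [0.015, -0.025, 0.015], [0.022, -0.035, 0.021], [0.022, -0.035, 0.021], [0.022, -0.035, 0.021], [0.022, -0.035, 0.021]], "dr": [[0, 0, 7], [0, 0, 14], [0, 0, 20], [0, 0, 22], [0, 0, 22], [0, 0, 22]]}}

```text
time: 5.47
tool_pos: [0.5771, -0.1484, 0.171]
tool_rot: [-3.141, 0.003, 0.031]
contact_force: [-0.8, 0.3, -1.3]
opening: 0.0111
grip_force: 30.0
```

```bash
python3 -c "
from h import *
go(.577,-.147,.037,1.5)"
```

```text
t 5.47 pos [ 0.5771 -0.1484  0.171 ] rpy [-1.7995e+02  1.5000e-01  1.8000e+00] F [-0.8  0.3 -1.3] open 0.0111 q [-0.38  0.52  1.4  -0.    1.22  1.16]
travel [ 0.0003 -0.0013  0.134 ] dr [-0.05  0.15  0.3 ]
```

Call:
{"api": "arm_command", "payload": {"fingers": [1, 1, 1, 1, 1, 1, 1, 1], "travel": [[0, -0.001, 0.02], [0, -0.001, 0.05], [0, -0.001, 0.08], [0, -0.001, 0.1], [0, -0.001, 0.115], [0, -0.001, 0.123], [0, -0.001, 0.13], [0, -0.001, 0.13]], "dr": [[0, 0, 0], [0, 0, 0], [0, 0, 0], [0, 0, 0], [0, 0, 0], [0, 0, 0], [0, 0, 0], [0, 0, 0]]}}

```text
time: 6.13
tool_pos: [0.5771, -0.1477, 0.0416]
tool_rot: [-3.141, 0.002, 0.03]
contact_force: [-1.1, 0.4, 0.2]
opening: 0.0109
grip_force: 30.0
```

Call:
{"api": "arm_command", "payload": {"fingers": [1, 1, 1, 1, 1], "travel": [[0, 0, 0], [0, 0, 0.001], [0, 0, 0.002], [0, 0, 0.003], [0, 0, 0.003]], "dr": [[0, 0, 0], [0, 0, 0], [0, 0, 0], [0, 0, 0], [0, 0, 0]]}}

```text
time: 6.55
tool_pos: [0.5781, -0.1477, 0.0402]
tool_rot: [3.141, -0.001, 0.03]
contact_force: [0.4, 1.2, -0.1]
opening: 0.0109
grip_force: 30.0
```

```bash
python3 - <<'E'
from h import *
from cell import *
go(.577,-.147,.037,1.5)
d=read_camera("side");np.savez("side4.npz",**d);P=cloud(d);h=cv2.cvtColor(d["color"],cv2.COLOR_BGR2HSV)
m=((h[...,0]<8)|(h[...,0]>172))&(h[...,1]>150)&(h[...,2]>60);m[:200]=0;m[280:]=0;m[:,:250]=0;m[:,340:]=0
Q=P[m];Q=Q[np.isfinite(Q).all(1)];Q=Q[Q[:,2]>.03]
for a in np.arange(.44,.56,.01):
    k=(Q[:,0]>=a)&(Q[:,0]<a+.01)
    if k.sum()>3: print(a.round(2),k.sum(),np.percentile(Q[k,2],[10,50,90]).round(4),Q[k,1].min().round(4),Q[k,1].max().round(4))
E
```

```text
t 6.55 pos [ 0.5781 -0.1477  0.0402] rpy [ 1.7997e+02 -7.0000e-02  1.7100e+00] F [ 0.4  1.2 -0.1] open 0.0109 q [-0.38  0.67  1.54 -0.    0.94  1.16]
travel [-0.0011 -0.0007  0.0032] dr [ 0.03 -0.07  0.21]
0.45 8 [0.0593 0.0677 0.0705] -0.162 -0.146
0.46 29 [0.0565 0.0653 0.0712] -0.1669 -0.1456
0.47 26 [0.0562 0.0678 0.0723] -0.1622 -0.144
0.48 31 [0.0559 0.0662 0.0723] -0.1623 -0.1435
0.49 25 [0.0546 0.0672 0.0708] -0.1624 -0.1444
0.5 31 [0.0536 0.0647 0.0698] -0.1609 -0.1449
0.51 25 [0.0551 0.0661 0.0701] -0.1636 -0.1453
0.52 32 [0.0546 0.0657 0.0707] -0.1611 -0.1442
```

Call:
{"api": "arm_command", "payload": {"fingers": [1, 1, 1, 1, 1, 1], "travel": [[0, 0, 0.0005], [0, 0, 0.001], [0, 0, 0.0015], [0, 0, 0.002], [0, 0, 0.0025], [0, 0, 0.0025]], "dr": [[0, 0, 0], [0, 0, 0], [0, 0, 0], [0, 0, 0], [0, 0, 0], [0, 0, 0]]}}

```text
time: 7.1
tool_pos: [0.5777, -0.1476, 0.0371]
tool_rot: [3.142, 0.0, 0.03]
contact_force: [0.1, -0.3, 0.7]
opening: 0.0106
grip_force: 30.0
```

Call:
{"api": "arm_command", "payload": {"fingers": [1, 1, 1], "travel": [[0, 0, 0.0005], [0, 0, 0.001], [0, 0, 0.001]], "dr": [[0, 0, 0], [0, 0, 0], [0, 0, 0]]}}

```text
time: 7.35
tool_pos: [0.5777, -0.1476, 0.0362]
tool_rot: [3.142, 0.0, 0.03]
contact_force: [1.0, 0.8, 1.8]
opening: 0.0106
grip_force: 30.0
```

Call:
{"api": "arm_command", "payload": {"fingers": [0.7, 0.6, 0.5, 0.4, 0.4, 0.4, 0.4, 0.4], "travel": [[0, 0, 0], [0, 0, 0], [0, 0, 0], [0, 0, 0], [0, 0, 0], [0, 0, 0], [0, 0, 0], [0, 0, 0]], "dr": [[0, 0, 0], [0, 0, 0], [0, 0, 0], [0, 0, 0], [0, 0, 0], [0, 0, 0], [0, 0, 0], [0, 0, 0]]}}

```text
time: 8.02
tool_pos: [0.5777, -0.1476, 0.0362]
tool_rot: [3.141, 0.0, 0.03]
contact_force: [-0.2, 0.2, 0.7]
opening: 0.0278
grip_force: 0.0
```

Call:
{"api": "arm_command", "payload": {"fingers": [0.4, 0.4, 0.4, 0.4, 0.4, 0.4, 0.4, 0.4], "travel": [[0, 0, -0.01], [0, 0, -0.03], [0, 0, -0.05], [0, 0, -0.07], [0, 0, -0.09], [0, 0, -0.1], [0, 0, -0.1], [0, 0, -0.1]], "dr": [[0, 0, 0], [0, 0, 0], [0, 0, 0], [0, 0, 0], [0, 0, 0], [0, 0, 0], [0, 0, 0], [0, 0, 0]]}}

```text
time: 8.68
tool_pos: [0.5777, -0.1476, 0.1364]
tool_rot: [3.141, -0.001, 0.03]
contact_force: [0.4, 0.4, -0.9]
opening: 0.0271
grip_force: 0.0
```

```bash
python3 - <<'E'
from h import *
from cell import *
d=read_camera("side");np.savez("side5.npz",**d);P=cloud(d);h=cv2.cvtColor(d["color"],cv2.COLOR_BGR2HSV)
m=((h[...,0]<8)|(h[...,0]>172))&(h[...,1]>150)&(h[...,2]>60);m[:200]=0;m[280:]=0;m[:,:250]=0;m[:,340:]=0
Q=P[m];Q=Q[np.isfinite(Q).all(1)];Q=Q[Q[:,2]>.03]
print(Q[:,0].min(),Q[:,0].max(),Q[:,1].min(),Q[:,1].max(),np.percentile(Q[:,2],[50,90]))
go(.4915,-.148,.06,1.5)
cv2.imwrite("pics/s5.png",cv2.resize(d["color"][150:280,220:380],(640,520),interpolation=cv2.INTER_CUBIC))
E
```

```text
0.4574798283399927 0.5296955622862549 -0.16350658075466457 -0.13631560322151395 [0.06178301 0.06694198]
t 8.73 pos [ 0.5772 -0.1474  0.1355] rpy [-1.7998e+02  7.0000e-02  1.7100e+00] F [ 0.  -1.   0.3] open 0.0276 q [-0.38  0.55  1.45 -0.    1.14  1.16]
travel [-0.0856 -0.0019  0.0756] dr [-0.02  0.07  0.21]
```

View pics/s5.png

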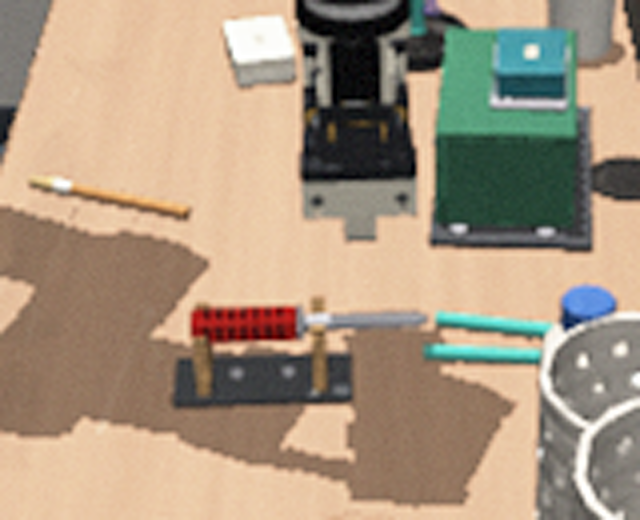

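The pin lies in the rest: handle (195–300,322) across the near saddle, shaft over the far saddle, tip at (425,318) pointing +x. Next, regrip the handle.

Call:
{"api": "arm_command", "payload": {"fingers": [0.1, -0.1, -0.1, -0.1, -0.1, -0.1, -0.1, -0.1], "travel": [[-0.02, 0, 0], [-0.05, -0.001, 0], [-0.075, -0.001, 0], [-0.086, -0.001, 0], [-0.086, -0.001, 0.03], [-0.086, -0.001, 0.06], [-0.086, -0.001, 0.085], [-0.086, -0.001, 0.09]], "dr": [[0, 0, 0], [0, 0, 0], [0, 0, 0], [0, 0, 0], [0, 0, 0], [0, 0, 0], [0, 0, 0], [0, 0, 0]]}}

```text
time: 9.4
tool_pos: [0.4883, -0.1477, 0.0415]
tool_rot: [-3.137, 0.008, 0.03]
contact_force: [-2.2, -0.1, 0.9]
opening: 0.0505
grip_force: 0.0
```

Call:
{"api": "arm_command", "payload": {"fingers": [-0.1, 0.4, 1, 1, 1, 1, 1, 1], "travel": [[0, 0, 0.009], [0, 0, 0.009], [0, 0, 0.009], [0, 0, 0.009], [0, 0, 0.009], [0, 0, 0.009], [0, 0, 0.009], [0, 0, 0.009]], "dr": [[0, 0, 0], [0, 0, 0], [0, 0, 0], [0, 0, 0], [0, 0, 0], [0, 0, 0], [0, 0, 0], [0, 0, 0]], "squeeze": 50}}

```text
time: 10.07
tool_pos: [0.4922, -0.1493, 0.038]
tool_rot: [3.141, -0.002, 0.03]
contact_force: [-0.1, 1.3, 6.2]
opening: 0.0195
grip_force: 50.0
```

```bash
python3 - <<'E'
from h import *
from cell import *
c=read_camera("wrist");np.savez("w6.npz",**c);cv2.imwrite("pics/w6.png",c["color"])
go(.4915,-.148,.06,1.5)
P=cloud(c).reshape(-1,3);P=P[np.isfinite(P).all(1)]
Q=P[(P[:,0]>.555)&(P[:,0]<.64)&(abs(P[:,1]+.148)<.025)&(P[:,2]>.04)&(P[:,2]<.075)]
print(len(Q),Q[:,0].max())
for a in np.arange(.555,.64,.01):
    k=(Q[:,0]>=a)&(Q[:,0]<a+.01)
    if k.sum()>3: print(a.round(3),k.sum(),np.percentile(Q[k,2],[50,90]).round(4),Q[k,1].min().round(4),Q[k,1].max().round(4))
E
```

```text
t 10.12 pos [ 0.4922 -0.1493  0.038 ] rpy [ 1.7996e+02 -8.0000e-02  1.7000e+00] F [-1.8  0.7  5.9] open 0.0194 q [-0.44  0.56  1.78  0.    0.8   1.1 ]
travel [-0.0007 -0.0013 -0.022 ] dr [ 0.04 -0.08  0.2 ]
3475 0.6124979443717615
0.555 554 [0.0605 0.0619] -0.1529 -0.1412
0.565 570 [0.0605 0.0619] -0.1525 -0.1409
0.575 625 [0.0604 0.0619] -0.1524 -0.1402
0.585 656 [0.0605 0.0618] -0.1522 -0.1401
0.595 679 [0.0605 0.0618] -0.1518 -0.1399
0.605 391 [0.0603 0.0617] -0.1516 -0.1397
```

View pics/w6.png

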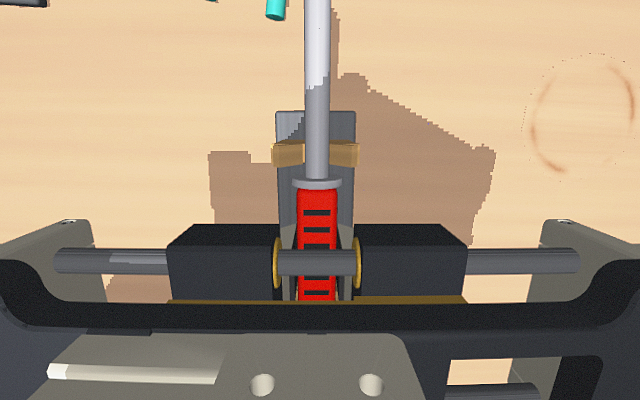

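Handle gripped centrally, collar at (318,184), shaft straight ahead. Lift, then carry.

Call:
{"api": "arm_command", "payload": {"fingers": [1, 1, 1, 1, 1, 1], "travel": [[0, 0, -0.01], [0, 0, -0.03], [0, 0, -0.06], [0, 0, -0.08], [0, 0, -0.09], [0, 0, -0.09]], "dr": [[0, 0, 0], [0, 0, 0], [0, 0, 0], [0, 0, 0], [0, 0, 0], [0, 0, 0]]}}

```text
time: 10.62
tool_pos: [0.4928, -0.1497, 0.1296]
tool_rot: [3.139, -0.004, 0.03]
contact_force: [-0.2, 0.6, -1.6]
opening: 0.0199
grip_force: 50.0
```

```bash
python3 -c "
from h import *
go(.469,.147,.12,-5)"
```

```text
t 10.62 pos [ 0.4928 -0.1497  0.1296] rpy [179.87  -0.23   1.71] F [-0.2  0.6 -1.6] open 0.0199 q [-0.44  0.42  1.69 -0.    1.02  1.1 ]
travel [-0.015  -0.2973  0.0089] dr [ 0.11 -0.24  6.71]
```

Call:
{"api": "arm_command", "payload": {"fingers": [1, 1, 1, 1, 1, 1, 1, 1], "travel": [[-0.001, -0.02, 0], [-0.002, -0.06, 0], [-0.005, -0.1, 0], [-0.007, -0.14, 0], [-0.009, -0.18, 0], [-0.011, -0.22, 0], [-0.013, -0.26, 0], [-0.015, -0.285, 0]], "dr": [[0, 0, 0], [0, 0, 1], [0, 0, 2], [0, 0, 3], [0, 0, 4], [0, 0, 5], [0, 0, 6], [0, 0, 6.7]]}}

```text
time: 11.28
tool_pos: [0.4665, 0.1383, 0.1258]
tool_rot: [-3.142, 0.003, -0.087]
contact_force: [-0.6, -0.1, -0.5]
opening: 0.0197
grip_force: 50.0
```

```bash
python3 -c "
from h import *
go(.469,.147,.06,-5)"
```

```text
t 11.28 pos [0.4665 0.1383 0.1258] rpy [-1.80e+02  1.60e-01 -4.96e+00] F [-0.6 -0.1 -0.5] open 0.0197 q [0.13 0.39 1.77 0.   0.99 1.79]
travel [ 0.0019 -0.0088  0.0658] dr [-0.    0.16  0.04]
```

Call:
{"api": "arm_command", "payload": {"fingers": [1, 1, 1, 1, 1, 1], "travel": [[0.002, -0.009, 0.03], [0.002, -0.009, 0.06], [0.002, -0.009, 0.08], [0.002, -0.009, 0.086], [0.002, -0.009, 0.086], [0.002, -0.009, 0.086]], "dr": [[0, 0, 0], [0, 0, 0], [0, 0, 0], [0, 0, 0], [0, 0, 0], [0, 0, 0]]}}

```text
time: 11.78
tool_pos: [0.471, 0.1439, 0.0411]
tool_rot: [3.141, 0.001, -0.088]
contact_force: [-0.2, 0.2, -1.2]
opening: 0.0194
grip_force: 50.0
```

```bash
python3 - <<'E'
from h import *
from cell import *
go(.469,.147,.038,-5)
c=read_camera("wrist");np.savez("w7.npz",**c)
d=read_camera("scene");np.savez("sc7.npz",**d)
P=cloud(c).reshape(-1,3);P=P[np.isfinite(P).all(1)]
# shaft
Q=P[(P[:,0]>.53)&(P[:,0]<.625)&(abs(P[:,1]-.14)<.025)&(P[:,2]>.04)&(P[:,2]<.085)]
for a in np.arange(.52,.62,.02):
    k=(Q[:,0]>=a)&(Q[:,0]<a+.02)
    if k.sum()>3: print(a.round(3),k.sum(),np.percentile(Q[k,2],[50,90]).round(4),Q[k,1].min().round(4),Q[k,1].max().round(4))
S=P[(P[:,0]>.62)&(P[:,0]<.7)&(P[:,1]>.0)&(P[:,1]<.27)&(P[:,2]>.02)&(P[:,2]<.102)]
print("station",len(S),S.min(0) if len(S) else 0,S.max(0) if len(S) else 0)
# front plane by scene
for nm,cc in(("w",c),("s",d)):
    P=cloud(cc);m=(P[...,0]>.61)&(P[...,0]<.66)&(P[...,1]>.06)&(P[...,1]<.21)&(P[...,2]>.03)&(P[...,2]<.09)
    F=P[m]
    if len(F)>50:
        l=cv2.fitLine(F[:,:2].astype(np.float32),cv2.DIST_HUBER,0,.01,.01).ravel();print(nm,len(F),l.round(4))
C=np.hstack([c["color"][:250,120:520],cv2.resize(d["color"][180:270,190:310],(400,300),interpolation=cv2.INTER_CUBIC)[:250]])
cv2.imwrite("pics/c7.png",C)
E
```

```text
t 11.78 pos [0.471  0.1439 0.0411] rpy [ 1.7998e+02  5.0000e-02 -5.0200e+00] F [-0.2  0.2 -1.2] open 0.0194 q [ 0.14  0.52  1.84 -0.    0.78  1.8 ]
travel [-0.0023 -0.003   0.0031] dr [ 0.02  0.05 -0.02]
0.52 548 [0.0636 0.0649] 0.1324 0.1447
0.54 1181 [0.0634 0.0647] 0.1309 0.1437
0.56 1318 [0.0634 0.0648] 0.1288 0.1423
0.58 619 [0.0632 0.0645] 0.1281 0.1404
station 0 0 0
s 687 [0.086  0.9963 0.6408 0.1368]
```

View pics/c7.png

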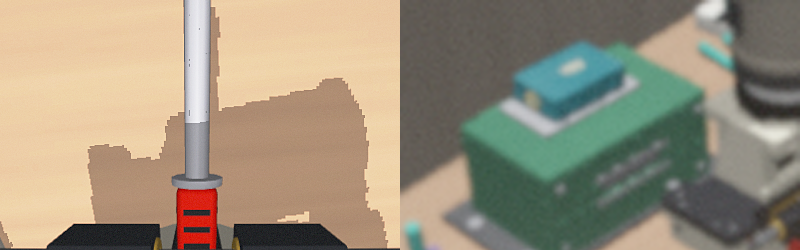

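The crop shows pin level and straight in the gripper; station front with its slot area at (630,165) of the crop, unobstructed. Pin is about 3 mm high of slot height; adjust and enter.

Call:
{"api": "arm_command", "payload": {"fingers": [1, 1, 1, 1, 1, 1, 1, 1], "travel": [[0.004, -0.003, 0.003], [0.014, -0.003, 0.003], [0.024, -0.003, 0.003], [0.032, -0.003, 0.003], [0.04, -0.003, 0.003], [0.044, -0.003, 0.003], [0.048, -0.003, 0.003], [0.048, -0.003, 0.003]], "dr": [[0, 0, 0], [0, 0, 0], [0, 0, 0], [0, 0, 0], [0, 0, 0], [0, 0, 0], [0, 0, 0], [0, 0, 0]]}}

```text
time: 12.55
tool_pos: [0.5198, 0.1428, 0.0383]
tool_rot: [-3.142, -0.001, -0.087]
contact_force: [-0.5, -0.6, -1.4]
opening: 0.0197
grip_force: 50.0
```

Call:
{"api": "arm_command", "payload": {"fingers": [1, 1, 1, 1, 1, 1, 1, 1], "travel": [[0.004, 0, 0], [0.008, 0, 0], [0.012, 0, 0], [0.016, 0, 0], [0.02, 0, 0], [0.024, 0, 0], [0.028, 0, 0], [0.028, 0, 0]], "dr": [[0, 0, 0], [0, 0, 0], [0, 0, 0], [0, 0, 0], [0, 0, 0], [0, 0, 0], [0, 0, 0], [0, 0, 0]]}}

```text
time: 13.22
tool_pos: [0.548, 0.1403, 0.0382]
tool_rot: [-3.142, -0.001, -0.087]
contact_force: [-0.3, 0.2, -1.6]
opening: 0.0196
grip_force: 50.0
```

```bash
cat >> h.py <<'E'
def st(tag=""):
    from cell import observe
    s=observe();p=np.array(s["tool_pos"]);f=np.array(s["contact_force"]);X=np.array([.9963,-.086,0]);Y=np.array([.086,.9963,0])
    d=p-np.array([.6404,.1324,.038]);y=s["tool_rot"][2];tip=d+.1315*np.array([np.cos(y),np.sin(y),0])
    print("t",round(s["time"],2),"tip slotXYZ mm",(1000*np.array([tip@X,tip@Y,d[2]])).round(1),"F",np.round([f@X,f@Y,f[2]],1),"yaw",np.degrees(y).round(2))
E
python3 -c "
from h import *
st()"
```

```text
t 13.22 tip slotXYZ mm [38.7 -0.2  0.2] F [-0.3  0.2 -1.6] yaw -5.01
```

Call:
{"api": "arm_command", "payload": {"fingers": [1, 1, 1, 1, 1, 1, 1], "travel": [[0.004, 0, 0], [0.008, 0, 0], [0.011, 0, 0], [0.0125, 0, 0], [0.0135, 0, 0], [0.0145, 0, 0], [0.0145, 0, 0]], "dr": [[0, 0, 0], [0, 0, 0], [0, 0, 0], [0, 0, 0], [0, 0, 0], [0, 0, 0], [0, 0, 0]]}}

```text
time: 13.8
tool_pos: [0.5615, 0.1392, 0.0382]
tool_rot: [3.141, -0.0, -0.087]
contact_force: [0.2, -0.3, -1.1]
opening: 0.0196
grip_force: 50.0
```

Call:
{"api": "arm_command", "payload": {"fingers": [1, 1, 1, 1], "travel": [[0.0005, 0, 0], [0.001, 0, 0], [0.0015, 0, 0], [0.0015, 0, 0]], "dr": [[0, 0, 0], [0, 0, 0], [0, 0, 0], [0, 0, 0]]}}

```text
time: 14.13
tool_pos: [0.563, 0.139, 0.0382]
tool_rot: [3.142, -0.0, -0.087]
contact_force: [-1.3, -0.1, -1.6]
opening: 0.0194
grip_force: 50.0
```

```bash
python3 -c "
from h import *
st()"
```

```text
t 14.13 tip slotXYZ mm [53.8 -0.2  0.2] F [-1.3 -0.2 -1.6] yaw -5.0
```

Call:
{"api": "arm_command", "payload": {"fingers": [1, 1, 1, 1], "travel": [[0.0005, 0, 0], [0.001, 0, 0], [0.0015, 0, 0], [0.0015, 0, 0]], "dr": [[0, 0, 0], [0, 0, 0], [0, 0, 0], [0, 0, 0]]}}

```text
time: 14.47
tool_pos: [0.5644, 0.1389, 0.0381]
tool_rot: [3.141, 0.0, -0.087]
contact_force: [-0.6, 0.6, -1.9]
opening: 0.0194
grip_force: 50.0
```

Call:
{"api": "arm_command", "payload": {"fingers": [1, 1, 1, 1], "travel": [[0.0005, 0, 0], [0.001, 0, 0], [0.0015, 0, 0], [0.0015, 0, 0]], "dr": [[0, 0, 0], [0, 0, 0], [0, 0, 0], [0, 0, 0]]}}

```text
time: 14.8
tool_pos: [0.5646, 0.1388, 0.0378]
tool_rot: [3.141, 0.003, -0.087]
contact_force: [-5.2, -0.1, 0.7]
opening: 0.0196
grip_force: 50.0
```

```bash
python3 -c "
from h import *
st()"
```

```text
t 14.8 tip slotXYZ mm [55.4 -0.2 -0.2] F [-5.2 -0.5  0.7] yaw -4.99
```

Contact with the bar face at 55.4 mm with 5 N. Now I'll slide along it in small steps, toward slot +y first (tool −y).

Call:
{"api": "arm_command", "payload": {"fingers": [1, 1, 1, 1], "travel": [[0, -0.002, 0], [0, -0.004, 0], [0, -0.005, 0], [0, -0.005, 0]], "dr": [[0, 0, 0], [0, 0, 0], [0, 0, 0], [0, 0, 0]]}}

```text
time: 15.13
tool_pos: [0.5649, 0.1434, 0.0376]
tool_rot: [3.14, 0.003, -0.088]
contact_force: [-5.5, -2.8, -1.1]
opening: 0.0194
grip_force: 50.1
```

Call:
{"api": "arm_command", "payload": {"fingers": [1, 1, 1, 1], "travel": [[0, -0.002, 0], [0, -0.004, 0], [0, -0.005, 0], [0, -0.005, 0]], "dr": [[0, 0, 0], [0, 0, 0], [0, 0, 0], [0, 0, 0]]}}

```text
time: 15.47
tool_pos: [0.5654, 0.1483, 0.0375]
tool_rot: [3.14, 0.003, -0.088]
contact_force: [-4.4, -1.5, -0.6]
opening: 0.0198
grip_force: 50.1
```

```bash
python3 -c "
from h import *
st()"
```

```text
t 15.47 tip slotXYZ mm [55.4  9.2 -0.5] F [-4.3 -1.9 -0.6] yaw -5.03
```

Still on the face at +9 mm; continue.

Call:
{"api": "arm_command", "payload": {"fingers": [1, 1, 1, 1], "travel": [[0, -0.002, 0], [0, -0.004, 0], [0, -0.005, 0], [0, -0.005, 0]], "dr": [[0, 0, 0], [0, 0, 0], [0, 0, 0], [0, 0, 0]]}}

```text
time: 15.8
tool_pos: [0.5681, 0.1541, 0.0385]
tool_rot: [-3.141, -0.002, -0.087]
contact_force: [1.0, 0.1, -1.3]
opening: 0.0199
grip_force: 50.0
```

Call:
{"api": "arm_command", "payload": {"fingers": [1, 1, 1, 1], "travel": [[0, -0.002, 0], [0, -0.004, 0], [0, -0.005, 0], [0, -0.005, 0]], "dr": [[0, 0, 0], [0, 0, 0], [0, 0, 0], [0, 0, 0]]}}

```text
time: 16.13
tool_pos: [0.5678, 0.1591, 0.0383]
tool_rot: [-3.142, -0.0, -0.087]
contact_force: [-0.8, 0.5, -1.9]
opening: 0.0194
grip_force: 50.0
```

```bash
python3 -c "
from h import *
st()"
```

```text
t 16.13 tip slotXYZ mm [56.9 20.2  0.3] F [-0.8  0.5 -1.9] yaw -4.98
```

The tip dropped in (x +1.5 mm, press force gone) between +15 and +20 mm. Find the far edge.

Call:
{"api": "arm_command", "payload": {"fingers": [1, 1, 1, 1], "travel": [[0, -0.001, 0], [0, -0.002, 0], [0, -0.002, 0], [0, -0.002, 0]], "dr": [[0, 0, 0], [0, 0, 0], [0, 0, 0], [0, 0, 0]]}}

```text
time: 16.47
tool_pos: [0.5679, 0.1607, 0.0382]
tool_rot: [3.142, -0.0, -0.087]
contact_force: [-0.7, -0.9, -1.7]
opening: 0.0198
grip_force: 50.0
```

Call:
{"api": "arm_command", "payload": {"fingers": [1, 1, 1, 1], "travel": [[0, -0.001, 0], [0, -0.002, 0], [0, -0.002, 0], [0, -0.002, 0]], "dr": [[0, 0, 0], [0, 0, 0], [0, 0, 0], [0, 0, 0]]}}

```text
time: 16.8
tool_pos: [0.568, 0.1625, 0.0382]
tool_rot: [3.141, 0.0, -0.088]
contact_force: [-0.5, -1.9, -2.2]
opening: 0.0196
grip_force: 50.0
```

```bash
python3 -c "
from h import *
st()"
```

```text
t 16.8 tip slotXYZ mm [56.8 23.6  0.2] F [-0.3 -1.9 -2.2] yaw -5.01
```

Call:
{"api": "arm_command", "payload": {"fingers": [1, 1, 1, 1, 1, 1, 1, 1], "travel": [[0, 0.002, 0], [0, 0.004, 0], [0, 0.005, 0], [0.001, 0.005, 0], [0.002, 0.005, 0], [0.003, 0.005, 0], [0.004, 0.005, 0], [0.004, 0.005, 0]], "dr": [[0, 0, 0], [0, 0, 0], [0, 0, 0], [0, 0, 0], [0, 0, 0], [0, 0, 0], [0, 0, 0], [0, 0, 0]]}}

```text
time: 17.47
tool_pos: [0.5719, 0.1574, 0.0382]
tool_rot: [3.142, -0.0, -0.087]
contact_force: [0.1, -0.9, -2.2]
opening: 0.0195
grip_force: 50.0
```

Call:
{"api": "arm_command", "payload": {"fingers": [1, 1, 1, 1, 1, 1], "travel": [[0.001, 0, 0], [0.002, 0, 0], [0.003, 0, 0], [0.004, 0, 0], [0.005, 0, 0], [0.005, 0, 0]], "dr": [[0, 0, 0], [0, 0, 0], [0, 0, 0], [0, 0, 0], [0, 0, 0], [0, 0, 0]]}}

```text
time: 17.97
tool_pos: [0.5768, 0.1569, 0.0382]
tool_rot: [3.142, -0.0, -0.087]
contact_force: [0.0, 0.7, -1.6]
opening: 0.0193
grip_force: 50.0
```

```bash
python3 -c "
from h import *
st()"
```

```text
t 17.97 tip slotXYZ mm [66.  18.8  0.2] F [-0.   0.7 -1.6] yaw -5.0
```

Call:
{"api": "arm_command", "payload": {"fingers": [1, 1, 1, 1, 1, 1, 1, 1], "travel": [[0.002, 0, 0], [0.004, 0, 0], [0.006, 0, 0], [0.008, 0, 0], [0.01, 0, 0], [0.012, 0, 0], [0.013, 0, 0], [0.013, 0, 0]], "dr": [[0, 0, 0], [0, 0, 0], [0, 0, 0], [0, 0, 0], [0, 0, 0], [0, 0, 0], [0, 0, 0], [0, 0, 0]]}}

```text
time: 18.63
tool_pos: [0.5898, 0.1557, 0.0382]
tool_rot: [3.142, -0.0, -0.087]
contact_force: [0.2, -0.1, -1.4]
opening: 0.02
grip_force: 50.0
```

Call:
{"api": "arm_command", "payload": {"fingers": [1, 1, 1, 1, 1, 1], "travel": [[0.002, 0, 0], [0.004, 0, 0], [0.006, 0, 0], [0.007, 0, 0], [0.008, 0, 0], [0.008, 0, 0]], "dr": [[0, 0, 0], [0, 0, 0], [0, 0, 0], [0, 0, 0], [0, 0, 0], [0, 0, 0]]}}

```text
time: 19.13
tool_pos: [0.5977, 0.1551, 0.0381]
tool_rot: [3.142, -0.0, -0.087]
contact_force: [-0.4, -0.2, -1.5]
opening: 0.0196
grip_force: 50.0
```

```bash
python3 -c "
from h import *
st()"
```

```text
t 19.13 tip slotXYZ mm [87.  18.7  0.1] F [-0.3 -0.2 -1.5] yaw -5.0
```

Now press on gently until the collar touches.

Call:
{"api": "arm_command", "payload": {"fingers": [1, 1, 1, 1, 1], "travel": [[0.0005, 0, 0], [0.001, 0, 0], [0.0015, 0, 0], [0.002, 0, 0], [0.002, 0, 0]], "dr": [[0, 0, 0], [0, 0, 0], [0, 0, 0], [0, 0, 0], [0, 0, 0]]}}

```text
time: 19.55
tool_pos: [0.5995, 0.1549, 0.0382]
tool_rot: [3.142, -0.0, -0.087]
contact_force: [0.3, -0.4, -0.8]
opening: 0.0197
grip_force: 50.0
```

Call:
{"api": "arm_command", "payload": {"fingers": [1, 1, 1, 1, 1], "travel": [[0.0005, 0, 0], [0.001, 0, 0], [0.0015, 0, 0], [0.002, 0, 0], [0.002, 0, 0]], "dr": [[0, 0, 0], [0, 0, 0], [0, 0, 0], [0, 0, 0], [0, 0, 0]]}}

```text
time: 19.97
tool_pos: [0.6009, 0.1548, 0.0381]
tool_rot: [3.141, 0.001, -0.087]
contact_force: [-2.6, 0.7, -0.0]
opening: 0.0195
grip_force: 50.0
```

```bash
python3 -c "
from h import *
st()"
```

```text
t 19.97 tip slotXYZ mm [90.2 18.8  0.1] F [-2.7  0.4 -0. ] yaw -4.99
```

Call:
{"api": "arm_command", "payload": {"fingers": [1, 1, 1, 1], "travel": [[0.0005, 0, 0], [0.001, 0, 0], [0.001, 0, 0], [0.001, 0, 0]], "dr": [[0, 0, 0], [0, 0, 0], [0, 0, 0], [0, 0, 0]]}}

```text
time: 20.3
tool_pos: [0.6009, 0.1548, 0.0381]
tool_rot: [3.141, 0.003, -0.087]
contact_force: [-6.0, 1.1, 2.6]
opening: 0.0193
grip_force: 50.0
```

Call:
{"api": "arm_command", "payload": {"fingers": [0.55, 0.5, 0.4, 0.3, 0.2, 0.1, 0, 0], "travel": [[0, 0, 0], [0, 0, 0], [0, 0, 0], [0, 0, 0], [0, 0, 0], [0, 0, 0], [0, 0, 0], [0, 0, 0]], "dr": [[0, 0, 0], [0, 0, 0], [0, 0, 0], [0, 0, 0], [0, 0, 0], [0, 0, 0], [0, 0, 0], [0, 0, 0]]}}

```text
time: 20.97
tool_pos: [0.6025, 0.1547, 0.0382]
tool_rot: [3.142, -0.0, -0.087]
contact_force: [-0.2, -0.4, -1.1]
opening: 0.0453
grip_force: 0.0
```

Call:
{"api": "arm_command", "payload": {"fingers": [0, 0, 0, 0, 0, 0, 0, 0], "travel": [[0, 0, -0.01], [0, 0, -0.03], [0, 0, -0.06], [0, 0, -0.09], [-0.02, 0, -0.12], [-0.05, 0, -0.14], [-0.08, 0, -0.15], [-0.08, 0, -0.15]], "dr": [[0, 0, 0], [0, 0, 0], [0, 0, 0], [0, 0, 0], [0, 0, 0], [0, 0, 0], [0, 0, 0], [0, 0, 0]]}}

```text
time: 21.63
tool_pos: [0.5194, 0.1625, 0.1918]
tool_rot: [-3.141, -0.002, -0.086]
contact_force: [1.4, 0.7, -0.0]
opening: 0.0456
grip_force: 0.0
```

```bash
python3 - <<'E'
from h import *
from cell import *
st()
d=read_camera("side");P=cloud(d);h=cv2.cvtColor(d["color"],cv2.COLOR_BGR2HSV)
m=((h[...,0]<8)|(h[...,0]>172))&(h[...,1]>120)&(h[...,2]>40)
Q=P[m];Q=Q[np.isfinite(Q).all(1)];Q=Q[(Q[:,2]>.02)&(Q[:,2]<.1)&(Q[:,0]>.5)&(Q[:,0]<.7)&(abs(Q[:,1]-.15)<.06)]
X=np.array([.9963,-.086]);s=(Q[:,:2]-[.6404,.1324])@X;print(len(Q),s.min(),s.max(),np.percentile(Q[:,2],[50,90]))
c=read_camera("scene")
cv2.imwrite("pics/end.png",np.hstack([cv2.resize(d["color"][120:220,250:390],(420,300),interpolation=cv2.INTER_CUBIC),cv2.resize(c["color"][170:270,190:310],(360,300),interpolation=cv2.INTER_CUBIC)]))
E
```

```text
t 21.63 tip slotXYZ mm [  8.4  19.6 153.8] F [ 1.3  0.8 -0. ] yaw -4.92
145 -0.07725475972873815 -0.004809639034783249 [0.0548635  0.06151735]
```

View pics/end.png

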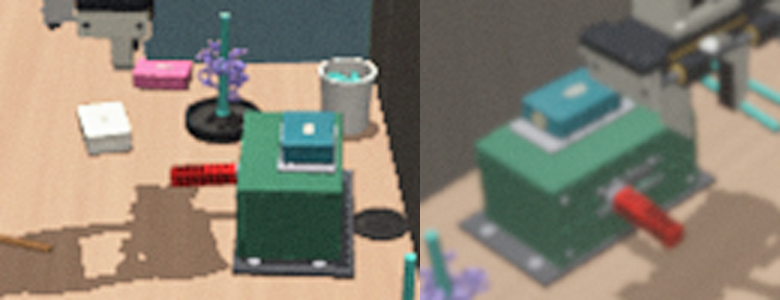

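The pin is home: the handle sticks out of the station front ((205,175) left, (650,215) right), with the collar on the front. The bystanders are where they stood.

Call:
{"api": "arm_command", "payload": {"fingers": [0, 0, 0, 0], "travel": [[0, 0, 0], [0, 0, 0], [0, 0, 0], [0, 0, 0]], "dr": [[0, 0, 0], [0, 0, 0], [0, 0, 0], [0, 0, 0]]}}

```text
time: 22.07
tool_pos: [0.5231, 0.1614, 0.1874]
tool_rot: [3.141, 0.001, -0.088]
contact_force: [-0.1, 0.4, -0.1]
opening: 0.046
grip_force: 0.0
```

```bash
python3 -c "
from cell import *
print(hand_in())"
```

```text
the job is handed in; nothing more can be done
None
```

The pin is home in the locking hole, about 18 mm to the +y side of the slot's middle, with its collar on the station front; it was let go and the job handed in at about 22 s, but `hand_in()` gave no verdict.

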